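Move the vice head to the work post and lock it

TASK

Move the small vice head from the ball of the low parking post to the ball of the free height-adjustable work post: raise its handle to free it, lift it off, lower it in the hand, gently and with the handle still up, until it sits fully down on the post's round seat (do not let it drop), then press the handle down until it snaps home and holds. The work post's height has not been measured, so feel for the seat; do not ram it or lean hard on it, and leave the other things on the bench where they are.

Things in the scene. Friction and masses are not known exactly. Their poses are not given: they have to be found in the camera images.
- vice_head: Small grey vice head, loose, 0.75 to 0.95 kg, starts locked on parking_post. Origin: centre of the flat underside of its round cup, which meets a post's seat; z up the cup's axis, x towards the handle. Cup: 66 mm diameter, z 0 to 45 mm; bore open below, 32.4 mm wide, 40 mm deep. Unlocked, it stands by its weight only and tips if its knob is forced off its arc by more than about 2 N.
- head_grip (a point): Where to grasp the head from above: on its axis, 59 mm above its underside. Vice block 64 mm in x, 44 mm in y, z 45 to 67 mm; two jaws of the same 44 mm width above it to z 93 mm. The flat sides y = -22 and +22 mm are free from x -24 to +30 mm. At the -x end the vice screw with a 40 mm cross bar reaches x = -48 mm at z 73 mm.
- handle (a joint): Handle angle (rad): 0 down, level, locked (a latch pin reaches under the ball); 0.95 raised. The latch is clear of the ball above 0.7. Over-centre spring: raising takes 3 N at the knob, past 0.2 the spring helps; closing takes 4 N along the knob's arc, most near 0.5; below 0.2 it snaps to 0 and stays; let go above, it returns to 0.95. Blocked by the ball unless the head is fully down.
- handle_hinge (a point): Middle of the handle's hinge axis, which runs along the head's y: x = 25, z = 24 mm in the head's frame.
- knob (a point): Centre of the black ball knob (22 mm diameter) ending the handle's 8 mm rod, 62 mm from the hinge axis. At handle angle q it is at x = 25 + 62 cos q, y = 0, z = 24 + 62 sin q mm in the head's frame. Pinched from above, fingers closing along the head's y, it turns between them; it can also be pressed from above.
- parking_post: Low fixed post where the head starts: 80 mm round foot, round seat of 68 mm diameter with its face 50 mm above the bench, on it a 15 mm neck and a steel ball of 30 mm diameter, centre 22 mm and top 37 mm above the seat face. Origin: centre of the foot on the bench, z up; the ball is straight above.
- work_post: Free fixed post: 80 mm round foot, split clamp sleeve and in it a column with the same seat, neck and ball as parking_post. The column was clamped at any height: its seat face is 58 to 74 mm above the bench, unmeasured, and does not give way. Origin: centre of the foot on the bench, z up; the ball is straight above. The head's bore clears the ball by 1.2 mm all round; any yaw of the head will do.
- driver_b: Bystander: black-handled screwdriver, 175 mm long, 26 mm thick, lying; origin under its middle.
- tweezers: Bystander: steel tweezers, 126 mm long, 8 mm high, lying; origin under the middle.
- relay: Bystander: clear relay 22 x 28 x 30 mm; origin under its centre.
- heat_sink: Bystander: black finned heat sink 31 x 70 x 40 mm; origin under its centre.
- capacitor_a: Bystander: large upright blue capacitor, 35 mm diameter, 60 mm tall; origin under its centre.
- pcb_module: Bystander: green circuit board with parts, 52 x 75 x 20 mm; origin under its centre.
- long_nose: Bystander: blue-handled long-nose pliers, 54 x 164 x 12 mm, lying; origin under the centre.
- capacitor_c: Bystander: small upright blue capacitor, 22 mm diameter, 44 mm tall; origin under its centre.

How it is judged:
By the outcome, as a careful person would: the job done as asked, in the order asked, and still so for the second after the job is handed in, with the robot touching nothing.
It also fails if it takes over 72 s, if anything falls off the work surface, if the arm or the gripper's body presses on something with over 40 N, if the wrist force passes 120 N, or if a joint passes its speed limit or range.

ROBOT

A 6-joint arm with a two-finger parallel gripper is mounted at the origin on a cart in front of the work surface, level with it; the furniture and walls round the work are solid. World frame = base frame: x ahead of the robot, y to its left, z up, the work surface at z = 0. Lengths are in mm, angles in rad, forces in N, time in s.
With the tool pointing down it reaches from about 350 to 950 mm from the base axis. Payload 17.4 kg.
Tool frame: the origin (TCP) lies midway between the tips of the shut fingers; the grasp point (between the pads) lies 19 mm behind it; z points along the fingers, y is the line along which they close (so a half turn about z gives the same grasp; the last joint's range is limited). The gripper opens to 93 mm and grips with 3 to 60 N. Pads are 15 mm wide; open, the fingers measure 128 mm over their backs; the gripper's body (75 mm by 188 mm) begins 65 mm behind the grasp point.
Start: joints at [1.203, 0.116, 1.442, -0, 1.584, -0.038], TCP at [218.609, 638.625, 218.646] pointing down, gripper open.
Joint ranges: [-2.83, 2.83], [-0.83, 2.19], [0.07, 2.5], [-1.14, 4.28], [0.01, 3], [-2.97, 2.97]. Speed limits (rad/s): [1.89, 1.89, 2.22, 3.14, 3.14, 3.14].

INTERFACE

Orientations are given as a unit quaternion [w, x, y, z].
In Python, from bench import * gives the robot as it stands.
- The arm moves only by the tool jog_arm, never from a script. Its argument "plan" is a list of rows, each a list of 6 numbers: the shift along the tool's x, y, z in m, then the turn, a rotation vector about the tool's x, y, z in rad. In form: [[dx, dy, dz, wx, wy, wz], ...]. A call has 1 to 12 rows; each row shifts and turns the commanded pose from where the row before left it, along the tool's axes as they then stand; what a row does not reach is not made up. A row lasts 1/8 s, in which the tool goes at most 62.5 mm and 10.7 degrees, less where a joint would pass 70% of its speed; a pose out of reach is approached as far as the arm can. A call is refused whole if a number of a shift passes 0.0625 or a number of a turn 0.188, either way. A call with a gripper value outside its range is refused whole. "gripper" is the opening, from 0 (shut) to 1 (fully open), set as the call begins (left out, the last holds). The fingers move at their own pace and stop on an object; "newtons" is the grip in N (left out, the last holds). Time passes only in rows, so rows that do not move let the fingers close. It gives the time, the measured TCP pose, the force, the opening and the grip force at its end, in the units of the state.
- observe(): the state, without advancing time (a new reading comes with each control period).
- grab_frame(name): name is "side" or "top"; returns a dict with "color" (420x560x3 uint8, red, green, blue), "intrinsics" (3x3 intrinsics, pixels), "R" (3x3) and "t" (3): a world point X has camera coordinates R X + t. Camera axes: x right, y down, z forward; pixel columns grow to the right and rows downward; lengths in mm; the calibration is good to about 2 mm. A picture is of the moment at which its call begins. There is no depth.
- sign_off(): hands the job in; it is judged then, once.
Trained networks look in a picture, given as the dict that the camera call returned (one of the last four; its "shot" number tells which), for a name from the list of things; names that differ only in an ending like _2 or _b are one class to them, and where a whole thing is asked for, a point or a joint stands for the part that bears it (a point fixed in the world has none). Each returns a list of dicts, best first, with "conf" (0 to 1); they miss things now and then, are a little off and sometimes report something else, mostly with a low value. They report only what shows in the picture. A call takes as long as a camera call.
- cut_out(label, picture): "pixels" (420x560 bool, what is visible of it) and "uv" ([column, row] in pixels, amid what is visible of it).
The state is a dict: "t": time; "qpos": joint angles; "dq": joint speeds; "tau": joint torques, N m; "tcp_pos": TCP position; "eef_rot": TCP orientation; "contact_force": force on the tool from outside, world axes, zero at the start; "ft_torque": the same for the moment, N m; "width": finger opening in mm; "grip_force": force on a finger pad.
Only numpy, scipy, OpenCV 4.12 (cv2) and the standard library are available. Lean on these libraries where they do the work, as an engineer would, in place of code of your own. Each camera call takes 0.05 s, during which the arm holds its last target. There are 200 camera calls.

## Working session

There is one attempt and no reset: what is moved stays moved. The work goes in short steps, Python scripts to look and compute and a tool call to move; the robot and the scene stay as the last step left them, time stands still between calls to the robot, and variables do not carry over. Pictures are saved under pics/ and viewed, at most 10 in all, crops included, and the job is handed in when it is done.

Besides the shell and the picture viewer there is one more tool, called as name(argument=value, ...), one argument or row to a line, values as JSON. jog_arm: Moves the arm, as the interface text tells. Its arguments: {"type":"object","properties":{"plan":{"type":"array"},"gripper":{"type":"number"},"newtons":{"type":"number"}},"required":["plan"]}

```bash
mkdir -p pics; ls
python3 - <<'E'
from bench import *
import cv2,numpy as np,pickle
s=observe();print({k:np.round(v,3).tolist() for k,v in s.items()})
out={}
for n in("top","side"):
    p=grab_frame(n);cv2.imwrite(f"pics/{n}0.png",cv2.cvtColor(p["color"],cv2.COLOR_RGB2BGR))
    print(n,np.round(p["intrinsics"],1).tolist(),np.round(p["R"],4).tolist(),np.round(p["t"],1).tolist())
    out[n]={k:p[k] for k in("intrinsics","R","t")}
    for l in("vice_head","knob","parking_post","work_post"):
        for d in cut_out(l,p)[:2]:
            ys,xs=np.nonzero(d["pixels"]);print(l,round(d["conf"],2),np.round(d["uv"],1),xs.min(),xs.max(),ys.min(),ys.max(),len(xs))
pickle.dump(out,open("cams.pkl","wb"))
E
```

```text
pics
{'t': 0.0, 'qpos': [1.203, 0.116, 1.442, 0.0, 1.584, -0.038], 'dq': [-0.0, 0.001, 0.001, 0.002, 0.001, 0.0], 'tau': [-0.0, -72.127, -62.26, 0.078, 0.024, -0.0], 'tcp_pos': [218.542, 638.433, 217.943], 'eef_rot': [-0.0, 0.164, 0.986, -0.001], 'contact_force': [-0.956, 0.824, 0.688], 'ft_torque': [-0.011, 0.002, 0.006], 'grip_force': 0.0, 'width': 93.201}
top [[409.7, 0.0, 283.7], [0.0, 409.7, 206.9], [0.0, 0.0, 1.0]] [[0.0093, -0.9999, -0.0116], [-0.9964, -0.0083, -0.0841], [0.084, 0.0124, -0.9964]] [-100.8, 531.7, 1022.0]
vice_head 0.89 [262.6 201.9] 247 272 183 243 784
knob 0.58 [264.  233.6] 262 271 219 243 122
parking_post 0.54 [271.2 211. ] 256 276 198 220 77
work_post 0.72 [344.6 201.3] 331 364 183 214 829
work_post 0.55 [309.8 188.7] 305 316 176 203 254
side [[444.9, 0.0, 282.3], [0.0, 444.9, 210.0], [0.0, 0.0, 1.0]] [[0.9999, 0.0032, 0.0153], [0.0124, -0.755, -0.6556], [0.0094, 0.6557, -0.7549]] [-526.9, -14.2, 1059.5]
vice_head 0.93 [285.5 192.6] 244 310 168 215 1468
vice_head 0.22 [263.6 261.6] 259 272 254 270 215
knob 0.72 [254.2 202.3] 243 272 198 209 211
parking_post 0.81 [287.4 222. ] 270 303 211 231 514
work_post 0.96 [297.8 297.6] 278 317 270 321 1665
```

Run:
```python
import cv2
a=cv2.imread("pics/top0.png");b=cv2.imread("pics/side0.png")
cv2.imwrite("pics/a.png",cv2.resize(a[120:320,180:440],None,fx=3,fy=3,interpolation=2))
cv2.imwrite("pics/b.png",cv2.resize(b[140:340,160:420],None,fx=3,fy=3,interpolation=2))
```

```text
(no output)
```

View pics/a.png

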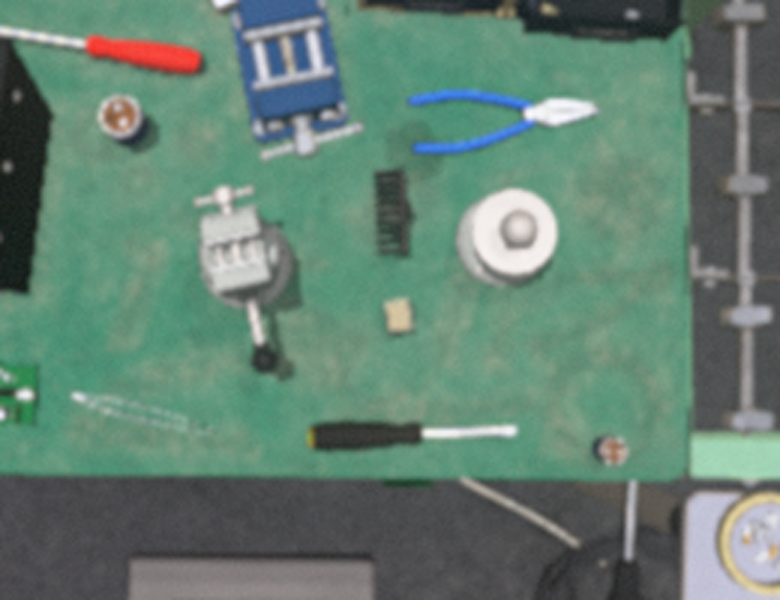

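View pics/b.png

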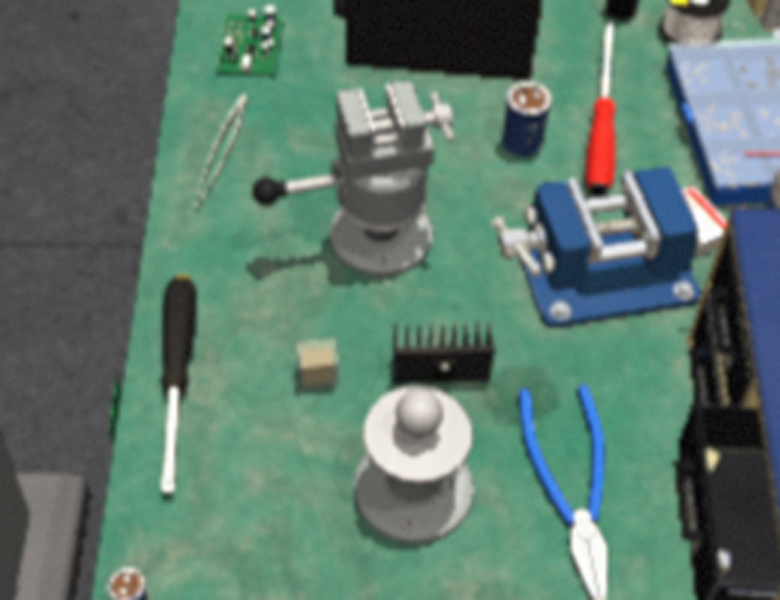

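The top crop shows the vice head at about (240,245), with its knob at (264,357) pointing towards the robot. The empty work post ball is at (519,229). In the side crop the knob is at (269,190), the screw bar at (441,118) and the work ball at (420,411). I'll triangulate from these.

```bash
cat > h.py <<'E'
import numpy as np,cv2,pickle
from scipy.optimize import least_squares
from scipy.spatial.transform import Rotation as Ro
C=pickle.load(open("cams.pkl","rb"))
def proj(n,X):
    c=C[n];p=(c["R"]@np.atleast_2d(X).T).T+c["t"];p=p@c["intrinsics"].T
    return p[:,:2]/p[:,2:]
def tri(a,b):
    r=least_squares(lambda X:np.r_[proj("top",X)[0]-a,proj("side",X)[0]-b],[500,0,60.])
    return r.x,r.fun
def circ(f,uv,r,dark=True):   # dark blob centroid near uv
    g=cv2.cvtColor(f,cv2.COLOR_BGR2GRAY).astype(float)
    v,u=np.mgrid[:g.shape[0],:g.shape[1]];m=(u-uv[0])**2+(v-uv[1])**2<r*r
    w=np.clip(75-g,0,60)*m;return np.array([(w*u).sum(),(w*v).sum()])/w.sum()
def head(x,y,z,yaw,pts):
    return (Ro.from_euler("z",yaw).as_matrix()@np.atleast_2d(pts).T).T+[x,y,z]
E
python3 - <<'E'
from h import *
a=cv2.imread("pics/top0.png");b=cv2.imread("pics/side0.png")
ka=circ(a,(268,239),6);kb=circ(b,(249.7,203.3),6);print(ka,kb)
print("knob",tri(ka,kb))
print("bar",tri((254.7,184.7),(307,179.3)))
print("ball",tri((353,196.3),(300,277)))
# head fit
P=np.array([[87,0,24],[-48,0,73]])
U=np.array([ka,(254.7,184.7)]);V=np.array([kb,(307,179.3)])
f=lambda p:np.r_[(proj("top",head(p[0],p[1],50,p[2],P))-U).ravel(),(proj("side",head(p[0],p[1],50,p[2],P))-V).ravel()]
r=least_squares(f,[550,60,3.1]);print("head",r.x,np.round(r.fun,2))
# work post: silhouettes circles of ball / seat, fit seat edge by ellipse of white mask
for n,im,c in(("top",a,(351,198)),("side",b,(299,285))):
    g=cv2.cvtColor(im,cv2.COLOR_BGR2HSV)
    print(n,g[int(c[1])+6,int(c[0])+10],g[int(c[1]),int(c[0])-13])
    m=((g[...,2]>195)&(g[...,1]<40)).astype(np.uint8)
    m=cv2.morphologyEx(m,cv2.MORPH_CLOSE,np.ones((9,9)));
    cs,_=cv2.findContours(m,cv2.RETR_EXTERNAL,cv2.CHAIN_APPROX_NONE)
    for q in cs:
        if cv2.pointPolygonTest(q,c,False)>0: print(len(q),cv2.boundingRect(q),cv2.fitEllipse(cv2.convexHull(q)))
E
```

```text
[268.12048193 239.45125958] [248.85830693 203.69805342]
knob (array([451.48566997, -59.84609422,  76.61078856]), array([-0.09592306, -0.89884787, -0.81582453,  0.06776749]))
bar (array([576.5885755 , -29.73030111, 123.58461179]), array([-0.034542  , -0.70592845, -0.64929849,  0.08147873]))
ball (array([ 556.41901968, -259.89487131,   99.76260241]), array([-0.11121179, -1.66805803, -1.29702797,  0.14576656]))
head [532.95321573 -39.54078929   3.37548721] [-0.12  0.43 -0.56 -1.99 -2.21  0.8   0.74 -0.14]
top [  9   7 246] [ 11   9 235]
82 (336, 183, 30, 28) ((350.19110107421875, 197.1686248779297), (28.16441535949707, 29.82921600341797), 63.560218811035156)
side [ 18  11 237] [ 16  12 238]
119 (282, 270, 35, 41) ((301.0994567871094, 288.8648376464844), (32.88154983520508, 45.36393737792969), 148.13247680664062)
```

jog_arm(
  plan=[
    [-0.0256,-0.0385,0,0,0,0],
    [-0.0256,-0.0385,0,0,0,0],
    [-0.0256,-0.0385,0,0,0,0],
    [-0.0256,-0.0385,0,0,0,0],
    [-0.0256,-0.0385,0,0,0,0],
    [-0.0256,-0.0385,0,0,0,0],
    [-0.0256,-0.0385,0,0,0,0],
    [-0.0256,-0.0385,0,0,0,0],
    [-0.0256,-0.0385,0,0,0,0],
    [-0.0256,-0.0385,0,0,0,0],
    [-0.0256,-0.0385,0,0,0,0],
    [-0.0256,-0.0385,0,0,0,0],
  ],
)

```text
t: 2.0
tcp_pos: [359.7, 100.6, 218.9]
eef_rot: [0.0, 0.164, 0.986, 0.0]
contact_force: [0.4, 0.7, -0.7]
width: 93.4
grip_force: 0.0
```

```bash
cat >> h.py <<'E'
def rep(s,goal=None,yaw=None):
    R=Ro.from_quat(np.roll(s["eef_rot"],-1)).as_matrix();p=np.array(s["tcp_pos"])
    print("t",round(s["t"],2),"tcp",p.round(1),"toolyaw(y)",round(np.arctan2(R[1,1],R[0,1]),4),"tilt",R[2].round(3),"q",np.round(s["qpos"],2),"F",np.round(s["contact_force"],1),"w",round(s["width"],1),"g",round(s["grip_force"],1))
    if goal is not None: 
        print("tool shift mm",(R.T@(np.array(goal)-p)).round(2))
    if yaw is not None: # wanted angle of tool y
        t=np.array([[np.sin(yaw),np.cos(yaw),0],[-np.cos(yaw),np.sin(yaw),0],[0,0,-1]])
        t=np.array([[np.sin(yaw),-np.cos(yaw),0],[np.cos(yaw),np.sin(yaw),0],[0,0,-1]]).T if 0 else t
        x=np.cross([np.cos(yaw),np.sin(yaw),0],[0,0,-1]);T=np.c_[x,[np.cos(yaw),np.sin(yaw),0],[0,0,-1]]
        print("rotvec tool",Ro.from_matrix(R.T@T).as_rotvec().round(4),"shift after turn",(T.T@(np.array(goal)-p)).round(2))
E
python3 - <<'E'
from h import *;from bench import *
rep(observe(),[452,-59.5,150],1.8063)
E
```

```text
t 2.0 tcp [359.7 100.6 218.9] toolyaw(y) 1.2412 tilt [-0.001  0.001 -1.   ] q [ 0.2  -0.58  2.02 -0.    1.7  -1.04] F [ 0.4  0.7 -0.7] w 93.4 g 0.0
tool shift mm [-139.09 -121.66   69.01]
rotvec tool [ 3.000e-04  1.000e-03 -5.651e-01] shift after turn [ -52.39 -177.23   68.94]
```

jog_arm(
  plan=[
    [0,0,0,0,0,-0.1413],
    [0,0,0,0,0,-0.1413],
    [0,0,0,0,0,-0.1413],
    [0,0,0,0,0,-0.1413],
    [-0.0105,-0.0354,0.0,0,0,0],
    [-0.0105,-0.0354,0.0,0,0,0],
    [-0.0105,-0.0354,0.023,0,0,0],
    [-0.0105,-0.0354,0.023,0,0,0],
    [-0.0104,-0.0354,0.023,0,0,0],
    [0,0,0,0,0,0],
  ],
  gripper=0.5,
)

```text
t: 3.25
tcp_pos: [451.6, -59.3, 147.8]
eef_rot: [-0.002, -0.116, 0.993, 0.0]
contact_force: [-0.8, 0.3, 0.2]
width: 46.6
grip_force: 0.0
```

Run:
```python
from h import *;from bench import *
rep(observe(),[452,-59.5,56],1.8063)
for n in("top","side"):
    p=grab_frame(n);im=cv2.cvtColor(p["color"],cv2.COLOR_RGB2BGR);cv2.imwrite(f"pics/{n}1.png",im)
a=cv2.imread("pics/top1.png");b=cv2.imread("pics/side1.png")
o=np.vstack([cv2.resize(a[160:260,190:320],None,fx=3,fy=3,interpolation=2),cv2.resize(b[150:250,210:340],None,fx=3,fy=3,interpolation=2)])
cv2.imwrite("pics/c.png",o)
```

```text
t 3.25 tcp [451.6 -59.3 147.8] toolyaw(y) 1.8038 tilt [ 0.003  0.001 -1.   ] q [-0.19 -0.35  1.98 -0.    1.51 -1.99] F [-0.8  0.3  0.2] w 46.6 g 0.0
tool shift mm [-0.59 -0.4  91.76]
rotvec tool [ 0.0011 -0.0029 -0.0025] shift after turn [-0.32 -0.3  91.76]
```

View pics/c.png

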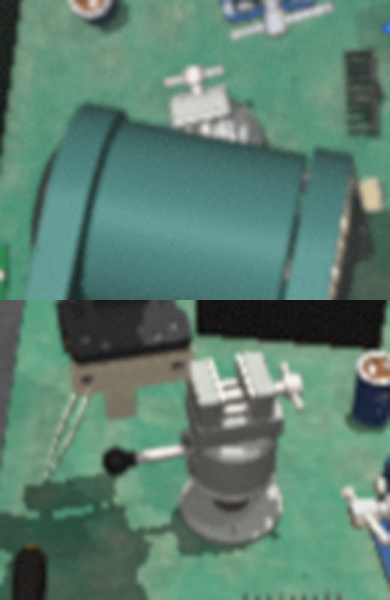

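jog_arm(
  plan=[
    [0,0,0.03,0,0,0],
    [0,0,0.03,0,0,0],
    [0,0,0.022,0,0,0],
    [0,0,0.01,0,0,0],
  ],
)

```text
t: 3.85
tcp_pos: [451.7, -57.1, 57.6]
eef_rot: [0.0, -0.118, 0.993, 0.0]
contact_force: [-0.9, 0.0, 1.3]
width: 46.7
grip_force: 0.0
```

jog_arm(
  plan=[
    [0,0,0,0,0,0],
    [0,0,0,0,0,0],
    [0,0,0,0,0,0],
    [0,0,0,0,0,0],
  ],
  gripper=0,
  newtons=12,
)

```text
t: 4.35
tcp_pos: [452.2, -57.9, 58.3]
eef_rot: [0.0, -0.117, 0.993, -0.0]
contact_force: [-0.2, 1.8, 2.9]
width: 20.7
grip_force: 12.0
```

Run:
```python
from h import *;from bench import *
rep(observe(),[452,-59.5,56],1.8063)
p=grab_frame("side");im=cv2.cvtColor(p["color"],cv2.COLOR_RGB2BGR)
cv2.imwrite("pics/side2.png",cv2.resize(im[140:250,200:340],None,fx=4,fy=4,interpolation=2))
```

```text
t 4.35 tcp [452.2 -57.9  58.3] toolyaw(y) 1.8061 tilt [-0.001 -0.    -1.   ] q [-0.18 -0.29  2.09  0.    1.35 -1.99] F [-0.2  1.8  2.9] w 20.7 g 12.0
tool shift mm [ 0.56 -1.54  2.3 ]
rotvec tool [-0.0003  0.0009 -0.0002] shift after turn [ 0.56 -1.54  2.3 ]
```

View pics/side2.png

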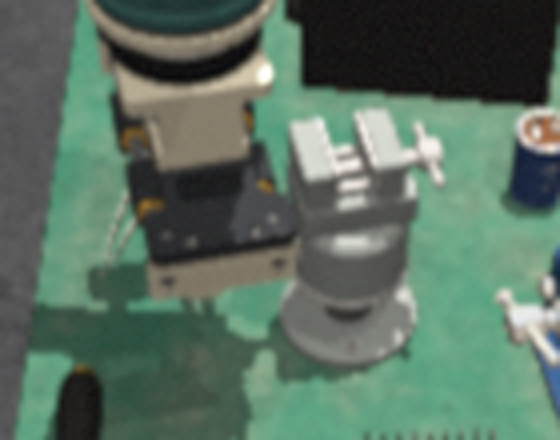

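jog_arm(
  plan=[
    [-0.0003,0,-0.0062,0,0,0],
    [-0.0009,0,-0.0061,0,0,0],
    [-0.0015,0,-0.006,0,0,0],
    [-0.0021,0,-0.0058,0,0,0],
  ],
)

```text
t: 4.9
tcp_pos: [456.6, -56.7, 82.3]
eef_rot: [-0.0, -0.117, 0.993, 0.0]
contact_force: [-0.0, 1.0, 1.0]
width: 20.9
grip_force: 12.0
```

jog_arm(
  plan=[
    [-0.0027,0,-0.0056,0,0,0],
    [-0.0032,0,-0.0053,0,0,0],
    [0,0,0,0,0,0],
  ],
)

```text
t: 5.28
tcp_pos: [462.7, -55.3, 93.3]
eef_rot: [0.0, -0.117, 0.993, -0.0]
contact_force: [-0.7, 1.3, 3.5]
width: 21.1
grip_force: 12.0
```

jog_arm(
  plan=[
    [0,0,0,0,0,0],
    [0,0,0,0,0,0],
    [0,0,-0.01,0,0,0],
    [0,0,-0.03,0,0,0],
    [0,0,-0.035,0,0,0],
    [-0.02,0,-0.035,0,0,0],
    [0,0,0,0,0,0],
  ],
  gripper=0.6,
)

```text
t: 6.15
tcp_pos: [483.2, -50.7, 205.7]
eef_rot: [0.002, -0.118, 0.993, -0.001]
contact_force: [1.0, 0.8, 0.7]
width: 55.8
grip_force: 0.0
```

Run:
```python
from h import *;from bench import *
rep(observe())
for n in("top","side"):
    p=grab_frame(n);im=cv2.cvtColor(p["color"],cv2.COLOR_RGB2BGR);cv2.imwrite(f"pics/{n}3.png",im)
a=cv2.imread("pics/top3.png");b=cv2.imread("pics/side3.png")
cv2.imwrite("pics/d.png",cv2.resize(b[140:250,220:340],None,fx=5,fy=5,interpolation=2))
```

```text
t 6.15 tcp [483.2 -50.7 205.7] toolyaw(y) 1.8065 tilt [-0.004 -0.002 -1.   ] q [-0.16 -0.3   1.85 -0.    1.59 -1.96] F [1.  0.8 0.7] w 55.8 g 0.0
```

View pics/d.png

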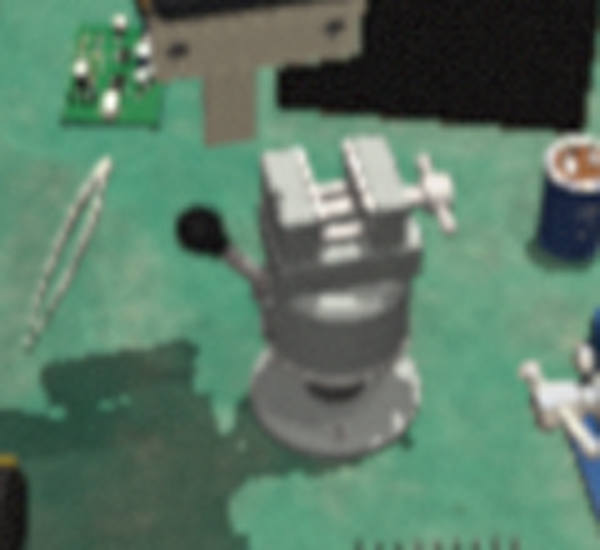

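Run:
```python
from h import *;from bench import *
rep(observe(),[535.5,-38.3,102],1.8063)
```

```text
t 6.25 tcp [481.6 -50.7 202.5] toolyaw(y) 1.8063 tilt [ 0. -0. -1.] q [-0.16 -0.3   1.86 -0.    1.59 -1.96] F [-0.3  0.2 -0.8] w 56.0 g 0.0
tool shift mm [-55.34  -0.49 100.54]
rotvec tool [-0.     -0.0001  0.    ] shift after turn [-55.33  -0.5  100.54]
```

jog_arm(
  plan=[
    [-0.0277,-0.0003,0,0,0,0],
    [-0.0277,-0.0002,0,0,0,0],
    [0,0,0.02,0,0,0],
    [0,0,0.03,0,0,0],
    [0,0,0.03,0,0,0],
    [0,0,0.015,0,0,0],
    [0,0,0.0055,0,0,0],
    [0,0,0,0,0,0],
  ],
  gripper=1,
)

```text
t: 7.25
tcp_pos: [535.7, -38.3, 102.5]
eef_rot: [0.0, -0.117, 0.993, -0.0]
contact_force: [0.1, 0.3, -0.5]
width: 93.1
grip_force: 0.0
```

jog_arm(
  plan=[
    [0,0,0,0,0,0],
    [0,0,0,0,0,0],
    [0,0,0,0,0,0],
    [0,0,0,0,0,0],
    [0,0,0,0,0,0],
    [0,0,0,0,0,0],
  ],
  gripper=0,
  newtons=35,
)

```text
t: 8.0
tcp_pos: [535.8, -38.0, 102.2]
eef_rot: [0.0, -0.117, 0.993, 0.0]
contact_force: [0.7, 4.1, 1.1]
width: 43.6
grip_force: 35.0
```

Run:
```python
from h import *;from bench import *
rep(observe(),[535.5,-38.3,102],1.8063)
p=grab_frame("side");im=cv2.cvtColor(p["color"],cv2.COLOR_RGB2BGR);cv2.imwrite("pics/side4.png",im)
p=grab_frame("top");im=cv2.cvtColor(p["color"],cv2.COLOR_RGB2BGR);cv2.imwrite("pics/top4.png",im)
```

```text
t 8.0 tcp [535.8 -38.  102.2] toolyaw(y) 1.8063 tilt [-0.  0. -1.] q [-0.12 -0.13  1.88  0.    1.39 -1.92] F [0.7 4.1 1.1] w 43.6 g 35.0
tool shift mm [ 0.33 -0.23  0.23]
rotvec tool [ 0.0005  0.0003 -0.    ] shift after turn [ 0.33 -0.23  0.23]
```

jog_arm(
  plan=[
    [0,0,-0.004,0,0,0],
    [0,0,-0.008,0,0,0],
    [0,0,-0.012,0,0,0],
    [0,0,-0.014,0,0,0],
    [0,0,-0.02,0,0,0],
    [0,0,-0.02,0,0,0],
    [0,0,-0.015,0,0,0],
    [0,0,-0.007,0,0,0],
    [0,0,0,0,0,0],
  ],
)

```text
t: 9.22
tcp_pos: [535.8, -38.3, 202.4]
eef_rot: [0.0, -0.117, 0.993, -0.0]
contact_force: [-0.7, -0.6, -9.6]
width: 43.9
grip_force: 35.0
```

Run:
```python
from h import *;from bench import *
# recalibrated ball estimate: seat+ball fits
rep(observe(),[555.5,-259,200],1.8063)
b=cv2.imread("pics/side0.png");a=cv2.imread("pics/top0.png")
for n,im,c in(("top",a,(353,196.3)),("side",b,(300,277))):
    q=cv2.resize(im[int(c[1])-20:int(c[1])+20,int(c[0])-20:int(c[0])+20],None,fx=8,fy=8,interpolation=2)
    g=cv2.GaussianBlur(cv2.cvtColor(q,cv2.COLOR_BGR2GRAY),(0,0),4)
    h=cv2.HoughCircles(g,cv2.HOUGH_GRADIENT_ALT,1,20,param1=60,param2=0.3,minRadius=35,maxRadius=75)
    if h is not None:
        for x,y,r in h.reshape(-1,3)[:4]: print(n,(x+.5)/8-.5+int(c[0])-20,(y+.5)/8-.5+int(c[1])-20,r/8)
    cv2.imwrite(f"pics/e_{n}.png",q)
cv2.imwrite("pics/e.png",np.hstack([cv2.imread("pics/e_top.png"),cv2.imread("pics/e_side.png")]))
```

```text
t 9.22 tcp [535.8 -38.3 202.4] toolyaw(y) 1.8062 tilt [-0. -0. -1.] q [-0.12 -0.18  1.76  0.    1.56 -1.92] F [-0.7 -0.6 -9.6] w 43.9 g 35.0
tool shift mm [  32.32 -219.26    2.37]
rotvec tool [-0.0001  0.0003 -0.0001] shift after turn [  32.34 -219.25    2.37]
```

View pics/e.png

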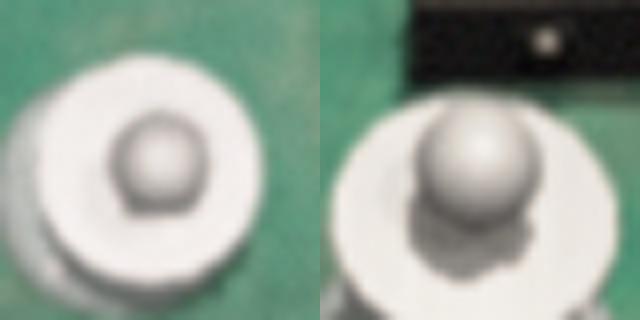

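Run:
```python
from h import *
H=(535.8,-38.3,50,1.8063+np.pi/2)
P=[[87,0,24],[-48,0,73],[-46,0,73]]
X=head(*H,P)
print("top pred",proj("top",X),"meas",[268.12,239.45],[254.7,184.7])
print("side pred",proj("side",X),"meas",[248.86,203.7],[307,179.3])
print("raised knob side",proj("side",head(*H,[[25+62*np.cos(.95),0,24+62*np.sin(.95)]])),"meas 260.6 186")
bt=(np.array([268.12,239.45])-proj("top",X[:1])[0]);bs=(np.array([248.86,203.7])-proj("side",X[:1])[0])
for d in (0,1):
    print(tri(np.array([352.4,195.8])-d*bt,np.array([299.4,277.2])-d*bs))
```

```text
top pred [[267.55930084 238.67391787]
 [253.58933871 181.49759406]
 [253.77785946 182.33244531]] meas [268.12, 239.45] [254.7, 184.7]
side pred [[247.99408227 204.13598344]
 [309.03843582 178.73985365]
 [308.13997318 178.88224705]] meas [248.86, 203.7] [307, 179.3]
raised knob side [[259.11874965 186.17540212]] meas 260.6 186
(array([ 556.32968251, -258.90095671,   97.70149364]), array([-0.06907874, -1.03439176, -0.80477556,  0.09037899]))
(array([ 556.20719958, -258.10559412,   95.2357855 ]), array([-0.00611007, -0.09128278, -0.07104704,  0.00797081]))
```

jog_arm(
  plan=[
    [0.002,-0.0134,0,0,0,0],
    [0.0045,-0.03,0,0,0,0],
    [0.0055,-0.04,0,0,0,0],
    [0.006,-0.042,0,0,0,0],
    [0.0055,-0.04,0,0,0,0],
    [0.005,-0.034,0,0,0,0],
    [0.003,-0.019,0,0,0,0],
    [0,0,0.01,0,0,0],
    [0,0,0.01,0,0,0],
    [0,0,0,0,0,0],
  ],
)

```text
t: 10.48
tcp_pos: [555.6, -257.0, 180.8]
eef_rot: [-0.001, -0.118, 0.993, 0.001]
contact_force: [0.1, 0.6, -8.9]
width: 43.8
grip_force: 35.0
```

Run:
```python
from h import *;from bench import *
rep(observe(),[556.2,-258.1,170],1.8063)
p=grab_frame("side");im=cv2.cvtColor(p["color"],cv2.COLOR_RGB2BGR);cv2.imwrite("pics/side5.png",im)
cv2.imwrite("pics/f.png",cv2.resize(im[210:330,235:365],None,fx=5,fy=5,interpolation=2))
```

```text
t 10.47 tcp [ 555.6 -257.   180.8] toolyaw(y) 1.8071 tilt [ 0.001  0.001 -1.   ] q [-0.47 -0.01  1.63  0.    1.52 -2.28] F [ 0.1  0.6 -8.9] w 43.8 g 35.0
tool shift mm [-0.3  -1.22 10.76]
rotvec tool [ 0.0014 -0.0014  0.0008] shift after turn [-0.28 -1.2  10.76]
```

View pics/f.png

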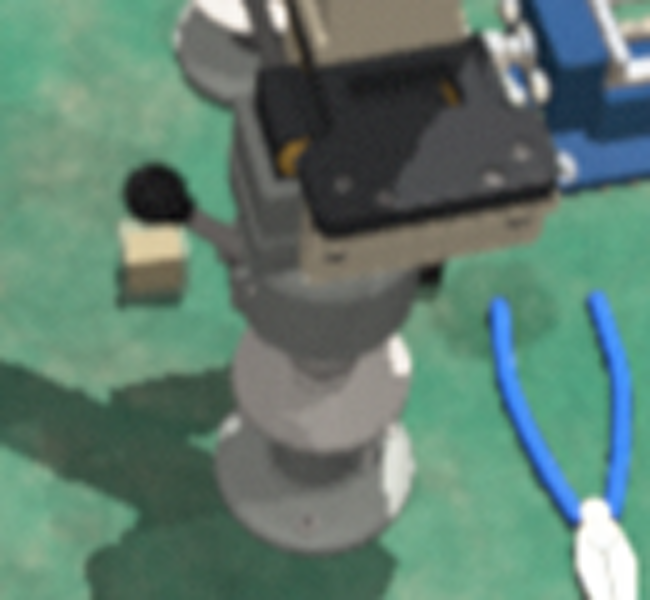

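jog_arm(
  plan=[
    [-0.0003,-0.0012,0.006,0,0,0],
    [0,0,0.006,0,0,0],
    [0,0,0.004,0,0,0],
    [0,0,0.003,0,0,0],
    [0,0,0.003,0,0,0],
    [0,0,0.002,0,0,0],
    [0,0,0.002,0,0,0],
    [0,0,0,0,0,0],
  ],
)

```text
t: 11.52
tcp_pos: [556.5, -259.1, 156.0]
eef_rot: [-0.0, -0.117, 0.993, 0.0]
contact_force: [0.9, 0.9, -10.2]
width: 43.7
grip_force: 35.0
```

jog_arm(
  plan=[
    [0,0,0.002,0,0,0],
    [0,0,0.002,0,0,0],
    [0,0,0,0,0,0],
  ],
)

```text
t: 11.9
tcp_pos: [556.5, -259.0, 151.9]
eef_rot: [-0.0, -0.117, 0.993, 0.0]
contact_force: [-1.5, 0.1, -10.2]
width: 43.4
grip_force: 35.0
```

jog_arm(
  plan=[
    [0,0,0.002,0,0,0],
    [0,0,0.002,0,0,0],
    [0,0,0,0,0,0],
  ],
)

```text
t: 12.28
tcp_pos: [556.5, -259.0, 147.9]
eef_rot: [-0.0, -0.117, 0.993, 0.0]
contact_force: [-0.0, -0.4, -8.3]
width: 43.7
grip_force: 35.0
```

jog_arm(
  plan=[
    [0,0,0.002,0,0,0],
    [0,0,0.002,0,0,0],
    [0,0,0.002,0,0,0],
    [0,0,0,0,0,0],
  ],
)

```text
t: 12.78
tcp_pos: [556.5, -259.0, 141.9]
eef_rot: [-0.0, -0.117, 0.993, 0.0]
contact_force: [-0.2, 0.5, -9.7]
width: 43.6
grip_force: 35.0
```

jog_arm(
  plan=[
    [0,0,0.002,0,0,0],
    [0,0,0.002,0,0,0],
    [0,0,0.002,0,0,0],
    [0,0,0,0,0,0],
  ],
)

```text
t: 13.28
tcp_pos: [556.5, -259.1, 135.9]
eef_rot: [-0.0, -0.117, 0.993, 0.0]
contact_force: [-0.1, 0.8, -9.2]
width: 43.6
grip_force: 35.0
```

jog_arm(
  plan=[
    [0,0,0.002,0,0,0],
    [0,0,0.002,0,0,0],
    [0,0,0.002,0,0,0],
    [0,0,0.001,0,0,0],
    [0,0,0,0,0,0],
  ],
)

```text
t: 13.9
tcp_pos: [556.6, -259.1, 129.1]
eef_rot: [-0.0, -0.117, 0.993, 0.0]
contact_force: [0.3, -0.1, -9.7]
width: 43.6
grip_force: 35.0
```

jog_arm(
  plan=[
    [0,0,0.0005,0,0,0],
    [0,0,0.0005,0,0,0],
    [0,0,0.0005,0,0,0],
    [0,0,0,0,0,0],
  ],
)

```text
t: 14.4
tcp_pos: [556.6, -259.1, 127.6]
eef_rot: [-0.0, -0.117, 0.993, 0.0]
contact_force: [0.0, -0.5, -9.5]
width: 43.7
grip_force: 35.0
```

jog_arm(
  plan=[
    [0,0,0.0005,0,0,0],
    [0,0,0.0005,0,0,0],
    [0,0,0,0,0,0],
  ],
)

```text
t: 14.78
tcp_pos: [556.6, -259.1, 126.6]
eef_rot: [-0.0, -0.117, 0.993, 0.0]
contact_force: [-0.3, 0.8, -9.2]
width: 43.9
grip_force: 35.0
```

jog_arm(
  plan=[
    [0,0,0.0005,0,0,0],
    [0,0,0.0005,0,0,0],
    [0,0,0,0,0,0],
  ],
)

```text
t: 15.15
tcp_pos: [556.7, -259.1, 125.9]
eef_rot: [0.0, -0.117, 0.993, -0.0]
contact_force: [-0.2, 0.3, -7.2]
width: 43.6
grip_force: 35.0
```

jog_arm(
  plan=[
    [0,0,0.0005,0,0,0],
    [0,0,0.0005,0,0,0],
    [0,0,0,0,0,0],
  ],
)

```text
t: 15.52
tcp_pos: [556.8, -259.1, 125.8]
eef_rot: [0.0, -0.117, 0.993, -0.0]
contact_force: [-3.0, 4.1, 4.8]
width: 43.7
grip_force: 35.0
```

jog_arm(
  plan=[
    [0,0,0.0005,0,0,0],
    [0,0,0.0003,0,0,0],
    [0,0,0,0,0,0],
  ],
)

```text
t: 15.9
tcp_pos: [556.9, -259.0, 125.7]
eef_rot: [0.001, -0.118, 0.993, -0.0]
contact_force: [-6.8, 6.6, 10.4]
width: 43.5
grip_force: 35.0
```

jog_arm(
  plan=[
    [0,0,-0.0006,0,0,0],
    [0,0,-0.0005,0,0,0],
    [0,0,0,0,0,0],
  ],
)

```text
t: 16.27
tcp_pos: [556.8, -259.0, 125.7]
eef_rot: [0.0, -0.117, 0.993, -0.0]
contact_force: [-3.4, 5.3, 4.6]
width: 43.9
grip_force: 35.0
```

jog_arm(
  plan=[
    [0,0,-0.0005,0,0,0],
    [0,0,0,0,0,0],
  ],
)

```text
t: 16.52
tcp_pos: [556.8, -259.1, 125.8]
eef_rot: [0.0, -0.117, 0.993, -0.0]
contact_force: [-2.2, 3.2, 3.0]
width: 43.3
grip_force: 35.0
```

jog_arm(
  plan=[
    [0,0,-0.0005,0,0,0],
    [0,0,0,0,0,0],
  ],
)

```text
t: 16.77
tcp_pos: [556.7, -259.1, 125.8]
eef_rot: [0.0, -0.117, 0.993, 0.0]
contact_force: [-0.2, 3.1, -1.2]
width: 43.8
grip_force: 35.0
```

jog_arm(
  plan=[
    [0,0,0,0,0,0],
    [0,0,0,0,0,0],
    [0,0,0,0,0,0],
    [0,0,0,0,0,0],
  ],
  gripper=0.85,
)

```text
t: 17.27
tcp_pos: [556.6, -259.2, 126.0]
eef_rot: [0.0, -0.117, 0.993, -0.0]
contact_force: [0.7, -0.1, -0.3]
width: 77.6
grip_force: 0.0
```

Run:
```python
from h import *;from bench import *
s=observe();rep(s)
p=grab_frame("side");im=cv2.cvtColor(p["color"],cv2.COLOR_RGB2BGR);cv2.imwrite("pics/side6.png",im)
# knob of raised handle expected in world (head axis = TCP)
H=(556.5,-259.0,73.7,1.8063+np.pi/2)
k=head(*H,[[25+62*np.cos(.95),0,24+62*np.sin(.95)]]);print("knob exp",k.round(1),"side px",proj("side",k))
c=circ(im,proj("side",k)[0],7);print("meas dark",c)
```

```text
t 17.27 tcp [ 556.6 -259.2  126. ] toolyaw(y) 1.8061 tilt [-0. -0. -1.] q [-0.48  0.02  1.69 -0.    1.43 -2.28] F [ 0.7 -0.1 -0.3] w 77.6 g 0.0
knob exp [[ 497.1 -273.2  148.1]] side px [[265.95677973 268.25279281]]
meas dark [266.83996717 268.20845302]
```

jog_arm(
  plan=[
    [0,0,-0.01,0,0,0],
    [0,0,-0.025,0,0,0],
    [0,0,-0.03,0,0,0],
    [0.02,0,0,0,0,0],
    [0.0261,0,0,0,0,0],
    [0.015,0,0,0,0,0],
    [0,0,0.025,0,0,0],
    [0,0,0.025,0,0,0],
    [0,0,0.012,0,0,0],
    [0,0,0,0,0,0],
  ],
  gripper=0.75,
)

```text
t: 18.58
tcp_pos: [496.8, -273.2, 128.4]
eef_rot: [-0.0, -0.117, 0.993, 0.0]
contact_force: [-1.2, -0.6, 1.2]
width: 69.7
grip_force: 0.0
```

Run:
```python
from h import *;from bench import *
s=observe();rep(s,[497.1,-273.2,129],1.8063)
p=grab_frame("side");im=cv2.cvtColor(p["color"],cv2.COLOR_RGB2BGR)
cv2.imwrite("pics/g.png",cv2.resize(im[210:330,215:345],None,fx=5,fy=5,interpolation=2))
```

```text
t 18.57 tcp [ 496.8 -273.2  128.4] toolyaw(y) 1.8061 tilt [ 0.001  0.001 -1.   ] q [-0.55 -0.08  1.79 -0.    1.44 -2.35] F [-1.2 -0.6  1.2] w 69.7 g 0.0
tool shift mm [-0.29 -0.02 -0.57]
rotvec tool [ 0.0008 -0.0009 -0.0002] shift after turn [-0.29 -0.02 -0.57]
```

View pics/g.png

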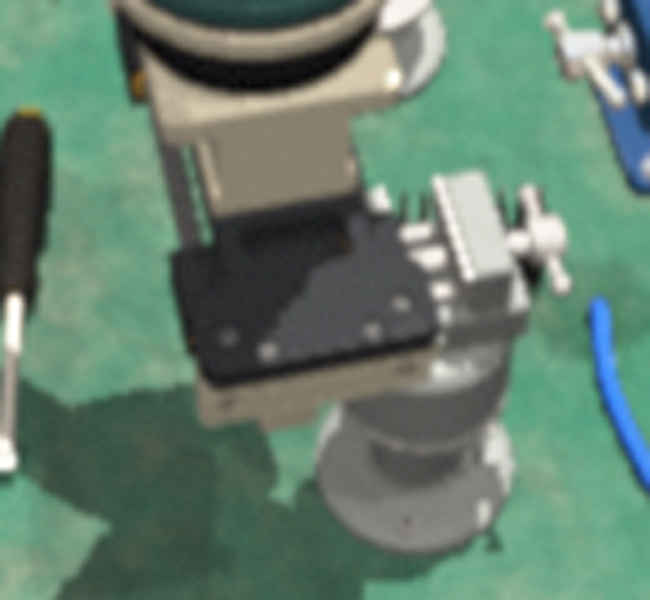

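The side view shows the head upright and flush on the work post's seat, with the gripper over the raised knob. Next I'll pinch the knob lightly.

jog_arm(
  plan=[
    [0,0,0,0,0,0],
    [0,0,0,0,0,0],
    [0,0,0,0,0,0],
    [0,0,0,0,0,0],
    [0,0,0,0,0,0],
  ],
  gripper=0,
  newtons=7,
)

```text
t: 19.25
tcp_pos: [497.2, -273.3, 129.0]
eef_rot: [-0.0, -0.117, 0.993, 0.0]
contact_force: [-0.2, 0.4, -0.1]
width: 24.3
grip_force: 0.0
```

jog_arm(
  plan=[
    [0.0024,0,0.0019,0,0,0],
    [0.0023,0,0.0021,0,0,0],
    [0.0023,0,0.0021,0,0,0],
    [0,0,0,0,0,0],
  ],
)

```text
t: 19.75
tcp_pos: [490.2, -275.1, 122.8]
eef_rot: [-0.0, -0.117, 0.993, -0.0]
contact_force: [-0.7, -0.2, 3.7]
width: 21.5
grip_force: 7.0
```

jog_arm(
  plan=[
    [0,0,0,0,0,0],
    [0,0,0,0,0,0],
    [-0.007,0,-0.0061,0,0,0],
    [0,0,0,0,0,0],
  ],
  gripper=0.35,
)

```text
t: 20.25
tcp_pos: [497.9, -273.3, 129.6]
eef_rot: [0.0, -0.118, 0.993, -0.0]
contact_force: [-0.1, -0.8, -0.6]
width: 32.9
grip_force: 0.0
```

jog_arm(
  plan=[
    [0,0,0,0,0,0],
    [0,0,0,0,0,0],
    [0,0,0,0,0,0],
    [0,0,0,0,0,0],
  ],
  gripper=0,
  newtons=7,
)

```text
t: 20.75
tcp_pos: [497.1, -273.3, 128.9]
eef_rot: [-0.0, -0.117, 0.993, 0.0]
contact_force: [1.1, 0.4, -1.2]
width: 21.1
grip_force: 7.0
```

Run:
```python
from h import *;from bench import *
s=observe();rep(s,[497.1,-273.2,129],1.8063)
p=grab_frame("side");im=cv2.cvtColor(p["color"],cv2.COLOR_RGB2BGR);cv2.imwrite("pics/side7.png",im)
s=observe();rep(s)
```

```text
t 20.75 tcp [ 497.1 -273.3  128.9] toolyaw(y) 1.8062 tilt [ 0.  0. -1.] q [-0.55 -0.08  1.79  0.    1.44 -2.35] F [ 1.1  0.4 -1.2] w 21.1 g 7.0
tool shift mm [ 0.02  0.11 -0.13]
rotvec tool [ 0.0001 -0.     -0.0001] shift after turn [ 0.02  0.11 -0.13]
t 20.8 tcp [ 497.1 -273.3  128.8] toolyaw(y) 1.8062 tilt [ 0.  0. -1.] q [-0.55 -0.08  1.79  0.    1.44 -2.35] F [ 0.5 -0.1 -1.6] w 21.1 g 7.0
```

Gripped cleanly at 0.95; now I'll follow the arc in short steps.

jog_arm(
  plan=[
    [0.0025,0,0.0018,0,0,0],
    [0.0024,0,0.002,0,0,0],
    [0.0023,0,0.0021,0,0,0],
    [0,0,0,0,0,0],
  ],
)

```text
t: 21.3
tcp_pos: [490.0, -275.1, 123.0]
eef_rot: [0.0, -0.117, 0.993, 0.0]
contact_force: [2.3, 0.7, 0.4]
width: 21.3
grip_force: 7.0
```

jog_arm(
  plan=[
    [0.0021,0,0.0022,0,0,0],
    [0.0021,0,0.0023,0,0,0],
    [0,0,0,0,0,0],
  ],
)

```text
t: 21.68
tcp_pos: [485.9, -276.1, 118.4]
eef_rot: [-0.0, -0.117, 0.993, -0.0]
contact_force: [1.4, 0.5, 2.3]
width: 21.2
grip_force: 7.0
```

jog_arm(
  plan=[
    [0.0019,0,0.0024,0,0,0],
    [0.0018,0,0.0025,0,0,0],
    [0.0017,0,0.0026,0,0,0],
    [0.0016,0,0.0027,0,0,0],
    [0,0,0,0,0,0],
  ],
)

```text
t: 22.3
tcp_pos: [479.1, -277.6, 108.0]
eef_rot: [-0.0, -0.117, 0.993, 0.0]
contact_force: [0.0, -1.0, 2.1]
width: 21.4
grip_force: 7.0
```

jog_arm(
  plan=[
    [0.0014,0,0.0028,0,0,0],
    [0.0013,0,0.0028,0,0,0],
    [0.0011,0,0.0029,0,0,0],
    [0.001,0,0.0029,0,0,0],
    [0,0,0,0,0,0],
  ],
)

```text
t: 22.92
tcp_pos: [474.4, -278.7, 96.5]
eef_rot: [-0.0, -0.117, 0.993, 0.0]
contact_force: [-1.2, -1.3, 1.9]
width: 21.3
grip_force: 7.0
```

Run:
```python
from h import *;from bench import *
rep(observe())
p=grab_frame("side");im=cv2.cvtColor(p["color"],cv2.COLOR_RGB2BGR)
rep(observe())
cv2.imwrite("pics/i.png",cv2.resize(im[210:330,215:345],None,fx=5,fy=5,interpolation=2))
```

```text
t 22.93 tcp [ 474.4 -278.7   96.5] toolyaw(y) 1.8061 tilt [ 0.  0. -1.] q [-0.58 -0.1   1.86 -0.    1.38 -2.38] F [-1.2 -1.3  1.9] w 21.3 g 7.0
t 22.98 tcp [ 474.5 -278.7   96.7] toolyaw(y) 1.8061 tilt [ 0.  0. -1.] q [-0.58 -0.1   1.86 -0.    1.38 -2.38] F [-0.2 -0.1  2. ] w 21.6 g 7.0
```

jog_arm(
  plan=[
    [0.0008,0,0.003,0,0,0],
    [0.0007,0,0.003,0,0,0],
    [0.0005,0,0.003,0,0,0],
    [0.0004,0,0.0031,0,0,0],
    [0,0,0,0,0,0],
  ],
)

```text
t: 23.6
tcp_pos: [472.2, -279.2, 84.4]
eef_rot: [-0.0, -0.117, 0.993, 0.0]
contact_force: [-1.6, -1.9, -0.3]
width: 21.1
grip_force: 7.0
```

jog_arm(
  plan=[
    [0.0002,0,0.003,0,0,0],
    [0.0001,0,0.003,0,0,0],
    [0,0,0,0,0,0],
  ],
)

```text
t: 23.98
tcp_pos: [471.9, -279.3, 78.4]
eef_rot: [-0.0, -0.117, 0.993, 0.0]
contact_force: [-1.0, -0.6, -3.5]
width: 20.8
grip_force: 7.0
```

jog_arm(
  plan=[
    [0,0,0.001,0,0,0],
    [0,0,0,0,0,0],
  ],
)

```text
t: 24.22
tcp_pos: [472.0, -279.3, 77.7]
eef_rot: [-0.0, -0.117, 0.993, 0.0]
contact_force: [-2.3, 0.3, -1.2]
width: 21.4
grip_force: 7.0
```

jog_arm(
  plan=[
    [0,0,0,0,0,0],
    [0,0,0,0,0,0],
    [0,0,0,0,0,0],
    [0,0,-0.01,0,0,0],
    [0,0,-0.03,0,0,0],
    [0,0,-0.04,0,0,0],
    [0,0,-0.05,0,0,0],
    [0.03,0,-0.03,0,0,0],
    [0,0,0,0,0,0],
  ],
  gripper=0.6,
)

```text
t: 25.35
tcp_pos: [442.5, -287.1, 241.5]
eef_rot: [0.002, -0.117, 0.993, -0.002]
contact_force: [0.4, -0.7, -0.1]
width: 55.9
grip_force: 0.0
```

Run:
```python
from h import *;from bench import *
rep(observe())
p=grab_frame("side");im=cv2.cvtColor(p["color"],cv2.COLOR_RGB2BGR)
cv2.imwrite("pics/j.png",cv2.resize(im[180:330,195:365],None,fx=4,fy=4,interpolation=2))
H=(556.5,-259.0,73.7,1.8063+np.pi/2)
k=head(*H,[[87,0,24]]);print(proj("side",k),circ(im,proj("side",k)[0],7))
```

```text
t 25.35 tcp [ 442.5 -287.1  241.5] toolyaw(y) 1.8052 tilt [-0.003 -0.004 -1.   ] q [-0.62 -0.22  1.73 -0.    1.63 -2.43] F [ 0.4 -0.7 -0.1] w 55.9 g 0.0
[[252.30652259 286.38351247]] [253.42082585 286.61256732]
```

View pics/j.png

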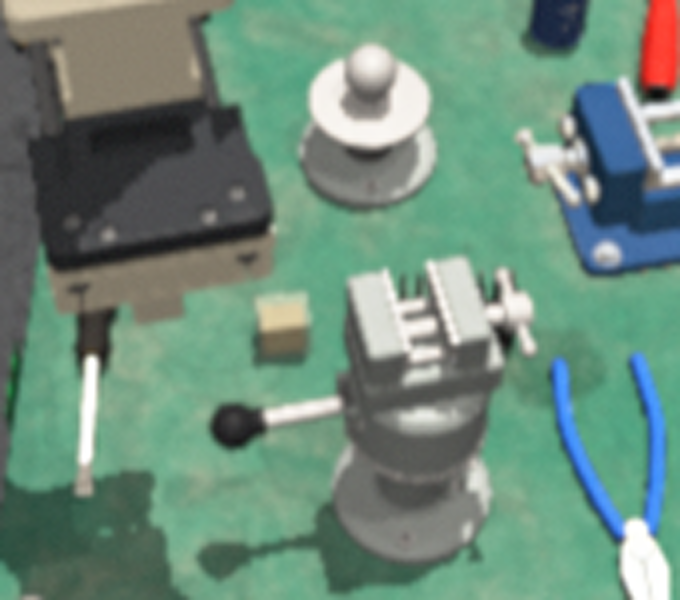

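The view shows the head upright on the work post with its handle level. The knob is at (253.4, 286.6) against a predicted (252.3, 286.4), which is within the known camera offset. The parking post is empty, nothing else in view has moved, and the robot is touching nothing.

```bash
python3 -c "
from bench import *
print(sign_off())"
```

```text
the job is handed in; nothing more can be done
None
```

The vice head is seated on the work post's ball with its handle snapped down, and I handed the job in at about 25 s with the gripper clear; no verdict came back.

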